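Find the tube lying back to front in the lidded tubs

ROBOT

A 6-joint arm with a two-finger parallel gripper is mounted at the origin on the work surface. World frame = base frame: x ahead of the robot, y to its left, z up, the work surface at z = 0. Lengths are in mm, angles in rad, forces in N, time in s.
With the tool pointing down it reaches from about 400 to 825 mm from the base axis. Payload 7 kg.
Tool frame: the origin (TCP) lies at the very end of the fingers, on their centre line; the grasp point (between the pads) lies 19 mm behind it; z points along the fingers, y is the direction in which the jaws open and shut (so a half turn about z gives the same grasp; the last joint's range is limited). The gripper opens to 88 mm and grips with 3 to 60 N. Pads are 19 mm wide; open, the fingers measure 130 mm over their backs; the gripper's body (78 mm by 193 mm) begins 47 mm behind the grasp point.
Start: joints at [1.598, 0.359, 0.012, 0, -1.224, -0.288], TCP at [174.061, 652.149, 226.561] pointing down, gripper open.
Joint ranges: [-3.07, 3.07], [-1.43, 2.12], [-1.02, 1.25], [-3.03, 1.67], [-3.05, -0], [-3.03, 3.03]. Speed limits (rad/s): [2.39, 2.39, 3.01, 3.14, 3.14, 3.14].

INTERFACE

Orientations are given as a unit quaternion [x, y, z, w].
In Python, from plant import bot gives the robot as it stands. Calls block until the motion is done:
- bot.move_ptp(position, orientation): joint-space move of the TCP to a pose.
- bot.line_to(position, velocity=150, ori=None): straight line of the TCP; ori=None keeps the orientation; velocity is the mean speed in mm/s.
- bot.move_joints(angles): joint-space move.
- bot.move_gripper(opening, force=None): finger opening in mm; force is the grip in N (None keeps the last); returns when the fingers have stopped.
- bot.pause(seconds).
- bot.solve_ik(position, orientation): joint angles nearest the present ones, or None.
- bot.read_state(): the state.
- bot.camera(name): name is "scene" or "side" or "wrist"; returns the picture (384x512x3 uint8, red, green, blue); there is no depth.
- bot.get_calibration(name): a dict with "fx", "fy", "cx", "cy" (pixels), "view" (4x4, takes a point from world to camera coordinates); the wrist camera has in their place "T_tool_cam" (4x4, takes a point from camera to tool coordinates, whose origin is the TCP and whose axes are the flange's). Camera axes: x right, y up, looking along -z (the intrinsics and any distortion apply to the point x, -y, -z); pixel columns grow to the right and rows downward; lengths in mm; the calibration is good to about 2 mm. The wrist camera is an equidistant fisheye: a pixel r from the principal point sees the ray r / f radians off the axis. A picture is of the moment at which its call begins: read the wrist's pose just before it. get_calibration takes no time and is no camera call.
A pose or a line that the arm cannot do raises bot.Unreachable and nothing moves.
- bot.close_job(): hands the job in, once; it reports no verdict.
The state is a dict: "t": time; "joint_pos": joint angles; "qvel": joint speeds; "tau": joint torques, N m; "tcp_pos": TCP position; "eef_rot": TCP orientation; "contact_force": force on the tool from outside, world axes, zero at the start; "moment": the same for the moment, N m; "width": finger opening in mm.
Only numpy, scipy, OpenCV 4.12 (cv2) and the standard library are available. Lean on these libraries where they do the work, as an engineer would, in place of code of your own. Each camera call takes 0.05 s, during which the arm holds its last target. There are 200 camera calls.

TASK

One of the three identical lidded tubs on the blood-sampling bench holds the capped sample tube, which was laid back to front in the tub's cradle. Lift the lids one by one until you find it, then take the tube out, turn it end for end and lay it back level in the same cradle with its cap towards that tub's thumb tab. Finish with all three tubs properly closed, each with its own lid, and leave the tubs' other contents and everything else on the bench where they are.

Things in the scene. Friction and masses are not known exactly. Their poses are not given: they have to be found in the camera images.
- tub_a: one of three identical round white tubs, any of which may hold the tube; fixed to the bench; outside 122 mm across, 55 mm high, wall 3 mm, floor 4 mm thick. Origin: centre of the underside, z up; its x axis points to its thumb tab, a flat lug at the rim, 26 mm wide, top 50 mm above the bench, reaching 78 mm from the tub's axis
- tub_b: one of three identical round white tubs, any of which may hold the tube; fixed to the bench; outside 122 mm across, 55 mm high, wall 3 mm, floor 4 mm thick. Origin: centre of the underside, z up; its x axis points to its thumb tab, a flat lug at the rim, 26 mm wide, top 50 mm above the bench, reaching 78 mm from the tub's axis
- tub_c: one of three identical round white tubs, any of which may hold the tube; fixed to the bench; outside 122 mm across, 55 mm high, wall 3 mm, floor 4 mm thick. Origin: centre of the underside, z up; its x axis points to its thumb tab, a flat lug at the rim, 26 mm wide, top 50 mm above the bench, reaching 78 mm from the tub's axis
- tub_a_cradle (a point): middle of the cradle in tub_a, on the axis of a tube lying in it, 28 mm above the bench; axes as the tub's. Two upward-opening grey V saddles, 6 mm thick, stand 22 mm either side along x, tips 32 mm above the bench and 34 mm apart; a 16 mm tube rests in them along x. Fingers have 38 mm free between the saddles, and across (y) all the room between the walls (116 mm)
- tub_b_cradle (a point): middle of the cradle in tub_b, on the axis of a tube lying in it, 28 mm above the bench; axes as the tub's. Two upward-opening grey V saddles, 6 mm thick, stand 22 mm either side along x, tips 32 mm above the bench and 34 mm apart; a 16 mm tube rests in them along x. Fingers have 38 mm free between the saddles, and across (y) all the room between the walls (116 mm)
- tub_c_cradle (a point): middle of the cradle in tub_c, on the axis of a tube lying in it, 28 mm above the bench; axes as the tub's. Two upward-opening grey V saddles, 6 mm thick, stand 22 mm either side along x, tips 32 mm above the bench and 34 mm apart; a 16 mm tube rests in them along x. Fingers have 38 mm free between the saddles, and across (y) all the room between the walls (116 mm)
- lid_a: loose white lid of tub_a, 70 g, 126 mm across, flange 4 mm thick, tapered plug 6 mm deep below that centres it in the mouth; lifts straight off; any yaw. Origin: centre of the flange's underside, 55 mm above the bench when closed, 6 mm when lying on the bench. Upright grip bar on top: 44 mm along the lid's x, 14 mm thick along y, top 36 mm above the origin
- lid_b: loose white lid of tub_b, 70 g, 126 mm across, flange 4 mm thick, tapered plug 6 mm deep below that centres it in the mouth; lifts straight off; any yaw. Origin: centre of the flange's underside, 55 mm above the bench when closed, 6 mm when lying on the bench. Upright grip bar on top: 44 mm along the lid's x, 14 mm thick along y, top 36 mm above the origin
- lid_c: loose white lid of tub_c, 70 g, 126 mm across, flange 4 mm thick, tapered plug 6 mm deep below that centres it in the mouth; lifts straight off; any yaw. Origin: centre of the flange's underside, 55 mm above the bench when closed, 6 mm when lying on the bench. Upright grip bar on top: 44 mm along the lid's x, 14 mm thick along y, top 36 mm above the origin
- tube: the target: a clear sample tube with a long buff label and a dark cap, 90 mm long, 25 g, lying level in one tub's cradle. Origin on its axis, in the middle of the stretch to grip; x along the axis towards the cap. Shaft 16 mm thick, from 44 mm behind the origin to 30 mm ahead; cap 20 mm thick, from 30 to 46 mm ahead (5 mm clear of the saddle when the origin is midway between them)
- tube_cap (a point): the point on the tube's axis in the middle of its cap, 38 mm ahead of tube
- vial: a plain clear vial with a buff label and no cap, 16 mm thick and 64 mm long, lying in the cradle of one of the other tubs (the third tub's cradle is empty); not wanted, leave it. Origin at its middle, x along its axis
- bottle: bystander: standing loose white bottle, 56 mm across, 150 mm high; origin: centre of the underside
- stamp: bystander: loose self-inking office stamp standing upright, 56 x 36 mm and 70 mm high; origin: centre of the underside
- pen_cup: bystander: loose grey cup, 66 mm across, 85 mm high, with pens reaching 135 mm high; origin: centre of the underside
- rack_front (a point): obstacle: foot of the near face, at mid-length, of a fixed white foam block full of standing sample tubes behind the tubs; x points away from the robot, square to that face. The block reaches 85 mm back along x, 120 mm either way along y, and is 50 mm high; tube caps, from 14 mm behind the face on, reach 106 mm high
Things that resemble listed ones, but are neither listed nor needed, are in the scene too. Leave any purple look-alike of the tub_a alone.

How it is judged (in metres and radians):
On the way, in this order (a step that is already met when the one before it is completed fails the run):
1. the lid is off the tub that holds the tube ((horizontal distance between lid_a and tub_a above 0.03 m or z of lid_a in the frame of tub_a above 0.075 m)), for 0.1 s.
2. the tube lies in the same cradle, level, cap towards the thumb tab (x of tube_cap in the frame of tub_a above 0.022 m and horizontal distance between tube and tub_a below 0.012 m and angle between the x axis of tube and the x axis of tub_a, either way round below 0.12 rad and z of tube in the frame of tub_a between 0.024 and 0.032 m and linear speed of tube below 0.02 m/s), for 0.2 s.
At the end, for the whole second after the job is handed in: Tube at rest in the cradle it came from, within 12 mm of centre and 0.12 rad of the cradle, axis 24-32 mm above the bench, cap on the tab's side; each lid at rest on its own tub, within 9 mm of centre, origin 52-58.5 mm above the bench, tilt under 0.06 rad (all of step 2 and horizontal distance between lid_a and tub_a below 0.009 m and z of lid_a in the frame of tub_a between 0.052 and 0.0585 m and angle between each of lid_a, lid_b, lid_c's own z axis and vertical below 0.06 rad and horizontal distance between lid_b and tub_b below 0.009 m and z of lid_b in the frame of tub_b between 0.052 and 0.0585 m and horizontal distance between lid_c and tub_c below 0.009 m and z of lid_c in the frame of tub_c between 0.052 and 0.0585 m and linear speed of each of lid_a, lid_b, lid_c below 0.02 m/s); the robot touches nothing.
It fails at once if the bottle is pushed more than 30 mm or tipped (distance of bottle from where it was at the start of the episode above 0.03 m or angle between bottle's own z axis and vertical above 0.3 rad).
It fails at once if the stamp is pushed more than 30 mm or tipped (distance of stamp from where it was at the start of the episode above 0.03 m or angle between stamp's own z axis and vertical above 0.3 rad).
It fails at once if the pen_cup is pushed more than 30 mm or tipped (distance of pen_cup from where it was at the start of the episode above 0.03 m or angle between pen_cup's own z axis and vertical above 0.3 rad).
It fails at once if the vial is moved more than 20 mm (distance of vial from where it was at the start of the episode above 0.02 m).
It also fails if it takes over 72 s, if anything falls off the work surface, if the arm or the gripper's body presses on something with over 40 N, if the wrist force passes 120 N, or if a joint passes its speed limit or range.

## Working session

There is one attempt and no reset: what is moved stays moved. The work goes in short steps, each a Python script; the robot and the scene stay as the last script left them, time stands still between calls to the robot, and variables do not carry over. Pictures are saved under pics/ and viewed, about 8 in all and at most 12, crops included, and the job is handed in when it is done.

```bash
ls; mkdir -p pics; python3 - <<'E'
from plant import bot
import cv2,numpy as np
s=bot.read_state();print(s)
a=bot.camera("scene");b=bot.camera("side");c=bot.camera("wrist")
for n in("scene","side","wrist"):print(n,bot.get_calibration(n))
for n,i in zip(("scene","side","wrist"),(a,b,c)):cv2.imwrite(f"pics/{n}0.png",i[:,:,::-1])
g=np.zeros((600,800,3),np.uint8)
cv2.imwrite("pics/sc0.png",cv2.resize(a[:,:,::-1],(800,600),interpolation=cv2.INTER_CUBIC))
cv2.imwrite("pics/wr0.png",cv2.resize(c[:,:,::-1],(800,600),interpolation=cv2.INTER_CUBIC))
E
```

```text
pics
{'t': 0.0, 'joint_pos': array([ 1.59806500e+00,  3.59378783e-01,  1.10728813e-02, -3.49927352e-04,
       -1.22410110e+00, -2.88088966e-01]), 'qvel': array([ 7.18847444e-05, -7.13311593e-04,  1.62290574e-03, -2.93395012e-03,
       -7.20598925e-06,  3.22896747e-04]), 'tau': array([-1.19388413e-03, -5.82722390e+01,  2.93061054e+01,  6.99684530e+00,
        7.01167941e-03, -1.68958773e-04]), 'tcp_pos': array([173.97161544, 651.69410912, 225.63407129]), 'eef_rot': array([ 9.91500557e-01, -1.30099849e-01, -3.60059687e-05,  8.21176385e-04]), 'contact_force': array([-0.41480849, -0.16427571, -0.25321083]), 'moment': array([-2.94009996e-05,  4.35946400e-02,  4.51226942e-02]), 'width': 87.70600209675413}
scene {'fx': 448.58381590213827, 'fy': 448.58381590213827, 'cx': 253.55351611520118, 'cy': 187.4238516159366, 'view': array([[-3.43386731e-01,  9.39106226e-01, -1.28471541e-02,
         1.22394431e+02],
       [-7.32216831e-01, -2.59120551e-01,  6.29853199e-01,
         4.14180464e+02],
       [ 5.88170099e-01,  2.25690133e-01,  7.76607944e-01,
        -1.77122829e+03],
       [ 0.00000
[... 287 characters left out ...]
7e-01,  4.56579393e-01,  8.47047707e-01,
        -2.64215611e+02],
       [-4.01633689e-01, -7.46033136e-01,  5.31154346e-01,
        -1.14626355e+03],
       [ 0.00000000e+00,  0.00000000e+00,  0.00000000e+00,
         1.00000000e+00]])}
wrist {'fx': 297.3186396354542, 'fy': 297.3186396354542, 'cx': 260.32194207147, 'cy': 190.96079134244624, 'T_tool_cam': array([[ 9.99600686e-04,  9.53964512e-01,  2.99917840e-01,
         8.10630389e+01],
       [ 9.99998548e-01, -1.36740950e-03,  1.01648139e-03,
         8.12961961e-01],
       [ 1.37979768e-03,  2.99916389e-01, -9.53964494e-01,
        -1.58111345e+02],
       [ 0.00000000e+00,  0.00000000e+00,  0.00000000e+00,
         1.00000000e+00]])}
```

View pics/sc0.png

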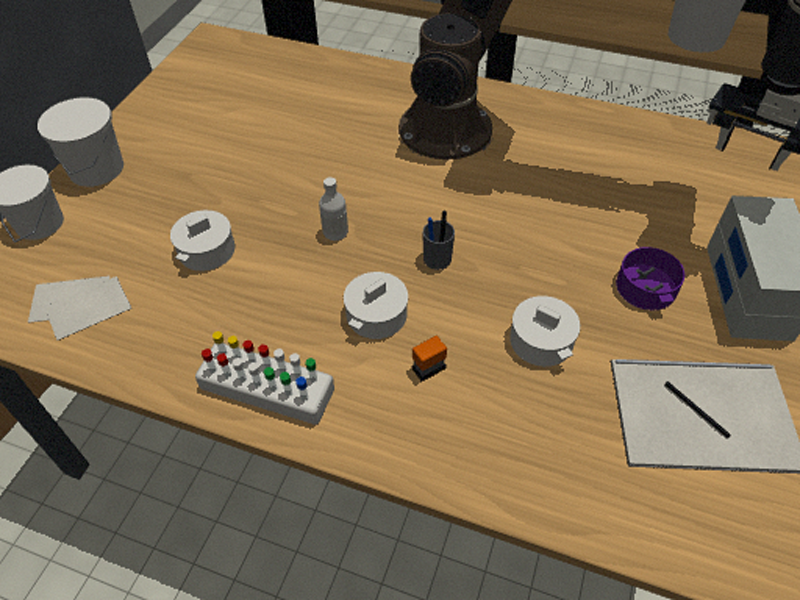

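View pics/wr0.png

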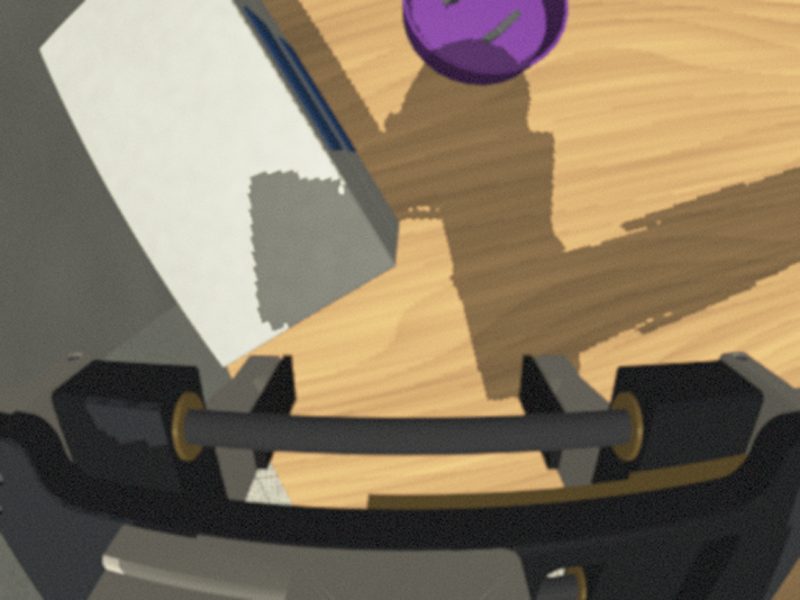

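The scene shows three white tubs, with lids near (203,232), (376,295) and (545,320) and tabs near (182,258), (355,324) and (566,352) at 800x600. The purple bowl is the look-alike. The wrist view doesn't show any of the tubs yet.

```bash
cat > h.py <<'E'
from plant import bot
import numpy as np,cv2
from scipy.spatial.transform import Rotation as R
CAL={n:bot.get_calibration(n) for n in("scene","side","wrist")}
def ray(n,u,v,st=None):
    c=CAL[n];x=(u-c["cx"])/c["fx"];y=(v-c["cy"])/c["fy"]
    if n=="wrist":
        r=np.hypot(x,y);k=np.tan(r)/r if r>1e-9 else 1;d=np.array([x*k,-y*k,-1])
        T=c["T_tool_cam"];W=R.from_quat(st["eef_rot"]).as_matrix()
        return W@T[:3,3]+st["tcp_pos"],W@T[:3,:3]@d
    V=c["view"];return -V[:3,:3].T@V[:3,3],V[:3,:3].T@np.array([x,-y,-1])
def px(n,u,v,z,st=None):
    o,d=ray(n,u,v,st);return (o+d*(z-o[2])/d[2])
def proj(n,p,st=None):
    c=CAL[n];p=np.atleast_2d(p).astype(float)
    if n=="wrist":
        T=c["T_tool_cam"];W=R.from_quat(st["eef_rot"]).as_matrix()
        q=((p-st["tcp_pos"])@W-T[:3,3])@T[:3,:3]
        x,y,z=q[:,0],-q[:,1],-q[:,2];r=np.hypot(x,y)+1e-9;k=np.arctan2(r,z)/r
    else:
        V=c["view"];q=p@V[:3,:3].T+V[:3,3];x,y,k=q[:,0],-q[:,1],-1/q[:,2]
    return np.c_[c["cx"]+c["fx"]*x*k,c["cy"]+c["fy"]*y*k]
def down(yaw): # tool z down; tool y (jaw) at world angle yaw; equivalent mod pi
    y=np.array([np.cos(yaw),np.sin(yaw),0]);z=np.array([0,0,-1.]);x=np.cross(y,z)
    return R.from_matrix(np.c_[x,y,z]).as_quat()
E
python3 - <<'E'
from h import *
k=1/1.5625
for n,(u,v,tu,tv) in dict(t1=(203,232,182,258),t2=(376,295,355,324),t3=(545,320,566,352)).items():
    c=px("scene",u*k,v*k,59);t=px("scene",tu*k,tv*k,50);d=t-c
    print(n,c.round(),"tabang",np.arctan2(d[1],d[0]).round(2),np.hypot(*d[:2]).round(),"r",np.hypot(*c[:2]).round())
for n,u,v,z in(("bottle",332,182,150),("pen",438,232,85),("stamp",430,347,70),("rackL",197,385,50),("rackR",320,412,50)):print(n,px("scene",u*k,v*k,z).round())
b=cv2.imread("pics/side0.png");cv2.imwrite("pics/si0.png",cv2.resize(b,(800,600),interpolation=cv2.INTER_CUBIC))
E
```

```text
t1 [ 567. -354.   59.] tabang -0.13 73.0 r 669.0
t2 [604.  50.  59.] tabang -0.2 74.0 r 607.0
t3 [555. 371.  59.] tabang 0.78 73.0 r 667.0
bottle [ 426. -112.  150.]
pen [428. 118.  85.]
stamp [693. 189.  70.]
rackL [ 896. -179.   50.]
rackR [872.  49.  50.]
```

View pics/si0.png

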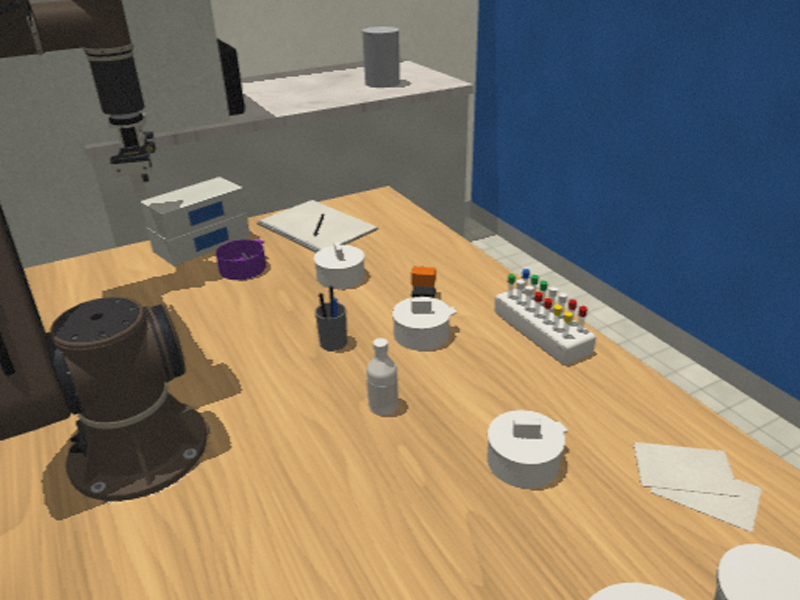

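The side view agrees: the bottle and pen cup are on the robot's side, the stamp is behind the middle tub, and the rack is well back. Next I go over tub 3 (the nearest), after checking IK and joint 6.

```bash
python3 - <<'E'
from h import *
k=1/1.5625
print("bowl",px("scene",650*k,265*k,55).round())
for y in np.arange(-1.57,1.6,.785):
  for s in (0,np.pi):
    q=bot.solve_ik([555,371,230],down(y+s)); print(round(y+s,2),None if q is None else np.round(q,2))
bot.move_ptp([555,371,230],down(-2.3+.0))
st=bot.read_state();im=bot.camera("wrist")
print(st["t"],st["joint_pos"].round(2),st["tcp_pos"])
np.save("st3.npy",st,allow_pickle=True)
im=im[:,:,::-1];cv2.imwrite("pics/w3.png",im);cv2.imwrite("pics/w3b.png",cv2.resize(im,(800,600),interpolation=cv2.INTER_CUBIC))
E
```

```text
bowl [346. 538.  55.]
-1.57 [ 0.88  0.34 -0.    0.   -1.23  0.69]
1.57 [ 0.88  0.34 -0.    0.   -1.23 -2.45]
-0.78 [ 0.88  0.34 -0.    0.   -1.23  1.48]
2.36 [ 0.88  0.34 -0.    0.   -1.23 -1.67]
0.0 [ 0.88  0.34 -0.    0.   -1.23  2.26]
3.14 [ 0.88  0.34 -0.    0.   -1.23 -0.88]
0.78 None
3.93 [ 0.88  0.34 -0.    0.   -1.23 -0.1 ]
1.57 [ 0.88  0.34 -0.    0.   -1.23 -2.45]
4.71 [ 0.88  0.34 -0.    0.   -1.23  0.69]
1.875 [ 0.88  0.34 -0.   -0.   -1.23 -0.04] [554.47006046 371.92150475 230.00516341]
```

View pics/w3b.png

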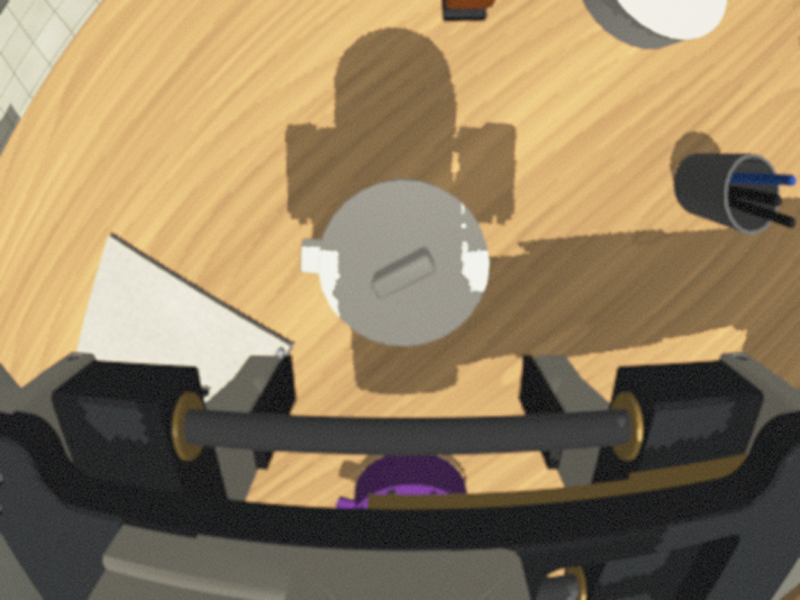

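The wrist view shows tub 3's lid as an ellipse spanning x 318–489 and y 180–346. The bar's top runs from about (376,290) to (433,262), and the tab is at (311,257).

```bash
cat >> h.py <<'E'
k=1/1.5625
def lid(st,el,b1,b2,tab):
    c=px("wrist",el[0]*k,el[1]*k,59,st)[:2];p=px("wrist",b1[0]*k,b1[1]*k,91,st);q=px("wrist",b2[0]*k,b2[1]*k,91,st)
    t=px("wrist",tab[0]*k,tab[1]*k,50,st)[:2]-c;d=(q-p)[:2]
    print("lid",c,"barmid",((p+q)/2)[:2],"len",np.hypot(*d),"barang",np.arctan2(d[1],d[0]),"tabang",np.arctan2(t[1],t[0]),np.hypot(*t))
E
python3 - <<'E'
from h import *
st=np.load("st3.npy",allow_pickle=True).item()
lid(st,(403.5,263),(376,290),(433,262),(311,257))
for n in("scene",): print(px(n,545*k,320*k,59))
E
```

```text
lid [559.18451758 370.13616854] barmid [557.61535694 370.50506518] len 42.36383632780907 barang -1.8275117314028073 tabang 0.8023048413514169 70.00292676463594
[554.79081148 370.74746911  59.        ]
```

```bash
cat >> h.py <<'E'
def lift(x,y,yaw,side,name):
    o=down(yaw)
    bot.move_ptp([x,y,130],o);bot.line_to([x,y,65],120)
    bot.move_gripper(5,25);st=bot.read_state();print("grip",st["width"],st["tcp_pos"],st["contact_force"].round(1))
    bot.line_to([x,y,130],150);bot.line_to([*side,130],300)
    a=bot.camera("scene");st=bot.read_state();print(st["t"],st["width"])
    u,v=proj("scene",[x,y,40])[0].astype(int)
    c=a[v-40:v+40,u-55:u+55,::-1];cv2.imwrite(f"pics/{name}.png",cv2.resize(c,None,fx=7,fy=7,interpolation=cv2.INTER_CUBIC))
E
python3 - <<'E'
from h import *
lift(558,370,-1.83-np.pi/2,(560,222),"in3")
E
```

```text
grip 13.94903707580744 [557.98272441 369.96890924  64.94915978] [ 0.4 -0.5  0. ]
6.0583 14.039154132681666
```

View pics/in3.png

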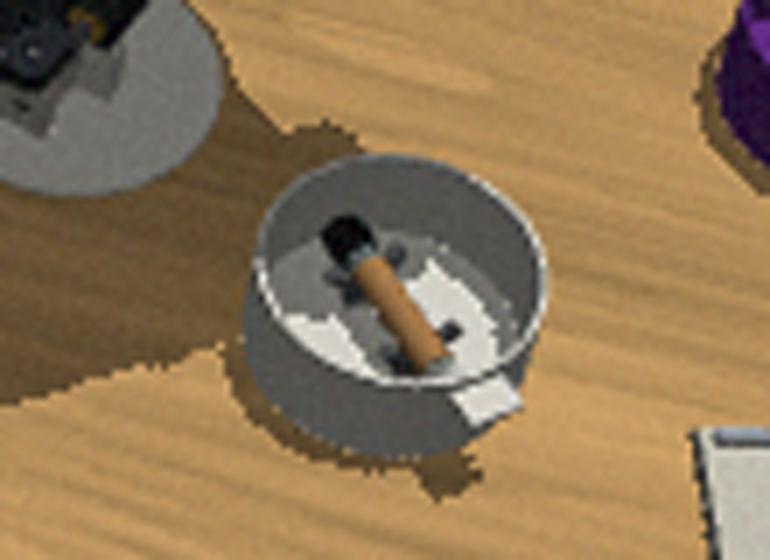

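The tube is in tub 3, with its dark cap (crop ~(348,240)) opposite the tab (~(488,400)). I'll put the lid on the bench and look into the tub from above.

```bash
python3 - <<'E'
from h import *
bot.line_to([560,222,40],250);bot.line_to([560,222,16.5],60)
bot.move_gripper(40);bot.line_to([560,222,120],250)
bot.move_ptp([558,370,200],down(-2.3-.06))
bot.pause(.1);st=bot.read_state();im=bot.camera("wrist")
print(st["t"],st["tcp_pos"],st["joint_pos"].round(2));np.save("st3b.npy",st,allow_pickle=True)
im=im[:,:,::-1];cv2.imwrite("pics/t3.png",im);cv2.imwrite("pics/t3b.png",cv2.resize(im,(800,600),interpolation=cv2.INTER_CUBIC))
E
```

```text
9.2917 [557.66299804 368.66955264 198.63893583] [ 0.87  0.37 -0.04 -0.   -1.17 -0.1 ]
```

View pics/t3b.png

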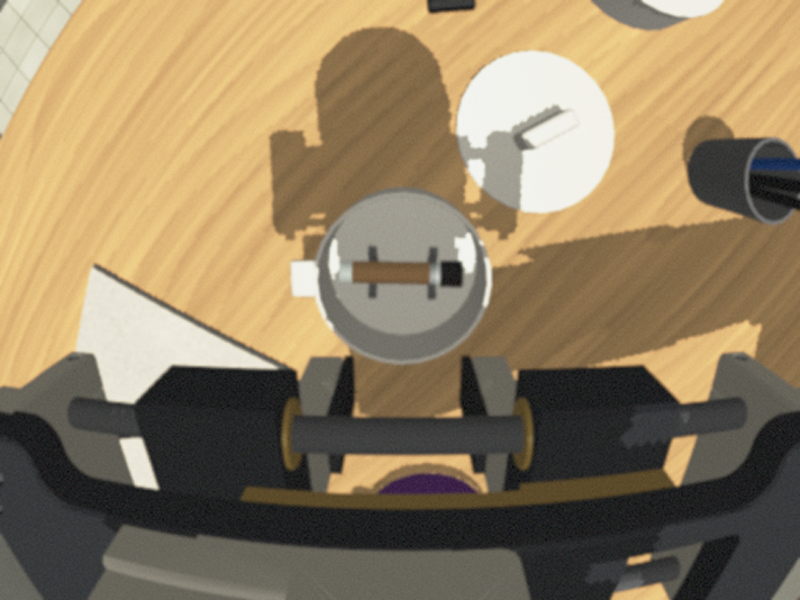

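The wrist view shows the tube from its tail (337,272) to the cap end (463,273). The saddles are at x≈373 and 432, the tab is at (303,278), and the lid lies flat on the bench.

```bash
python3 - <<'E'
from h import *
st=np.load("st3b.npy",allow_pickle=True).item()
P=lambda u,v,z:px("wrist",u*k,v*k,z,st)[:2]
a,b=P(337,272,28),P(463,273,28);s1,s2=P(373,272,30),P(432,272.5,30)
print("tail",a,"cap",b,"len",np.hypot(*(b-a)),"ang cap->tail",np.arctan2(*(a-b)[::-1]))
print("tube origin",a+(b-a)*44/90,"saddle mid",(s1+s2)/2,np.hypot(*(s1-s2)),"ang",np.arctan2(*(s1-s2)[::-1]))
rim=P(403,274,55);t=P(304,278,50);print("rim",rim,"tabang",np.arctan2(*(t-rim)[::-1]),np.hypot(*(t-rim)))
for y in(0.8-np.pi/2,0.8+np.pi/2):
  for z in(9,80):
    q=bot.solve_ik([558,369.5,z],down(y));print(y,None if q is None else np.round(q,2))
E
```

```text
tail [592.17493893 405.25456023] cap [525.79097266 340.76664581] len 92.55010579750558 ang cap->tail 0.7709113294079527
tube origin [559.72055542 373.7271354 ] saddle mid [558.05007257 371.24149806] 42.85892591405739 ang 0.7705629141423539
rim [561.25552208 367.20339811] tabang 0.8359281277889665 68.94548136725004
-0.7707963267948965 [ 0.88  0.54 -0.24  0.   -0.79  1.5 ]
-0.7707963267948965 [ 0.88  0.47 -0.18  0.   -0.93  1.5 ]
2.3707963267948964 [ 0.88  0.54 -0.24  0.   -0.79 -1.65]
2.3707963267948964 [ 0.88  0.47 -0.18  0.   -0.93 -1.65]
```

```bash
python3 - <<'E'
from h import *
G=[559,371.5];y0=.775+np.pi/2;o1=down(y0);o2=down(y0-np.pi)
bot.move_ptp([*G,100],o1);bot.line_to([*G,30],150);bot.line_to([*G,10],50)
bot.move_gripper(8,15);st=bot.read_state();print(st["width"],st["tcp_pos"],st["contact_force"].round(1),st["t"])
bot.line_to([*G,90],120);print(bot.read_state()["width"])
bot.move_ptp([*G,90],o2);st=bot.read_state();print(st["width"],st["tcp_pos"],st["joint_pos"].round(2),st["t"])
a=bot.camera("scene");u,v=proj("scene",[*G,80])[0].astype(int)
bot.line_to([*G,25],120);bot.line_to([*G,10.5],40)
st=bot.read_state();print(st["tcp_pos"],st["contact_force"].round(1))
bot.move_gripper(40);bot.line_to([*G,40],100);bot.line_to([*G,140],250)
bot.move_ptp([558,370,200],down(-2.36));bot.pause(.1)
st=bot.read_state();im=bot.camera("wrist")
print(st["t"],st["tcp_pos"],st["joint_pos"].round(2));np.save("st3c.npy",st,allow_pickle=True)
c1=cv2.resize(a[v-40:v+60,u-50:u+50,::-1],(400,400),interpolation=cv2.INTER_CUBIC)
c2=cv2.resize(im[100:250,180:330,::-1],(400,400),interpolation=cv2.INTER_CUBIC)
cv2.imwrite("pics/flip.png",np.hstack([c1,c2]))
E
```

```text
15.161217083985349 [558.71560337 371.96974672  10.24947266] [-3.6  2.   2.6] 12.45
15.430490398001064
15.5329659039881 [558.97203552 371.4928804   89.92565087] [ 0.88  0.46 -0.16 -0.   -0.95  1.47] 15.9167
[558.79553789 371.69852818  10.38112055] [-1.6  0.3  0.5]
20.3083 [557.88848544 369.87901755 199.43372924] [ 0.88  0.37 -0.04 -0.   -1.17 -0.09]
```

View pics/flip.png

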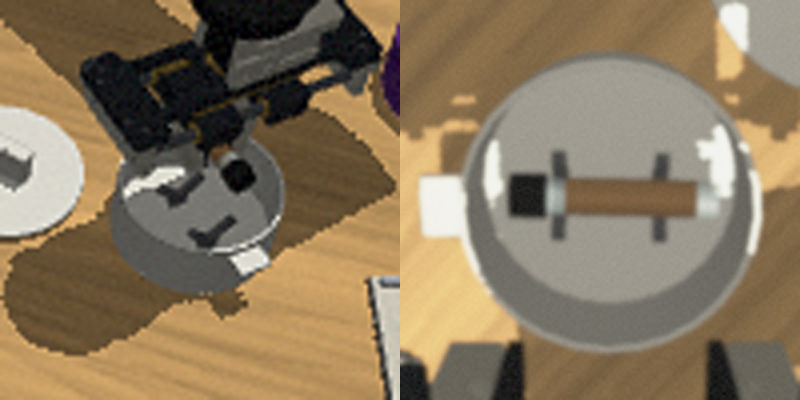

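The tube now lies level in the cradle, cap on the tab's side and clear of the saddle. I'll put the lid back with the same grip poses, then check.

```bash
python3 - <<'E'
from h import *
o=down(-1.83-np.pi/2)
bot.move_ptp([560,222,110],o);bot.line_to([560,222,16.3],120)
bot.move_gripper(5,25);st=bot.read_state();print(st["width"],st["tcp_pos"])
bot.line_to([560,222,130],200);bot.line_to([558,370,130],200);bot.pause(.3)
bot.line_to([558,370,80],120);bot.line_to([558,370,65.3],30)
st=bot.read_state();print(st["tcp_pos"],st["contact_force"].round(1),st["moment"].round(2))
bot.move_gripper(40);bot.line_to([558,370,130],150)
bot.move_ptp([558,370,230],down(-2.3));bot.pause(.2)
st=bot.read_state();im=bot.camera("wrist");s=bot.camera("side");a=bot.camera("scene")
print(st["t"],st["tcp_pos"]);np.save("st3d.npy",st,allow_pickle=True)
u,v=proj("side",[558,370,50])[0].astype(int)
c1=cv2.resize(s[v-40:v+40,u-40:u+40,::-1],(400,400),interpolation=cv2.INTER_CUBIC)
c2=cv2.resize(im[80:250,170:340,::-1],(400,400),interpolation=cv2.INTER_CUBIC)
cv2.imwrite("pics/end.png",np.vstack([np.hstack([c1,c2])]))
cv2.imwrite("pics/scene_end.png",cv2.resize(a[:,:,::-1],(800,600),interpolation=cv2.INTER_CUBIC))
E
```

```text
13.789800416488411 [560.11844663 222.072756    16.6339351 ]
[557.84056756 369.89309963  65.61734298] [-3.3 -0.8  4.9] [-0.22  0.99  0.01]
28.2833 [557.79235211 369.84738031 229.15597286]
```

View pics/end.png

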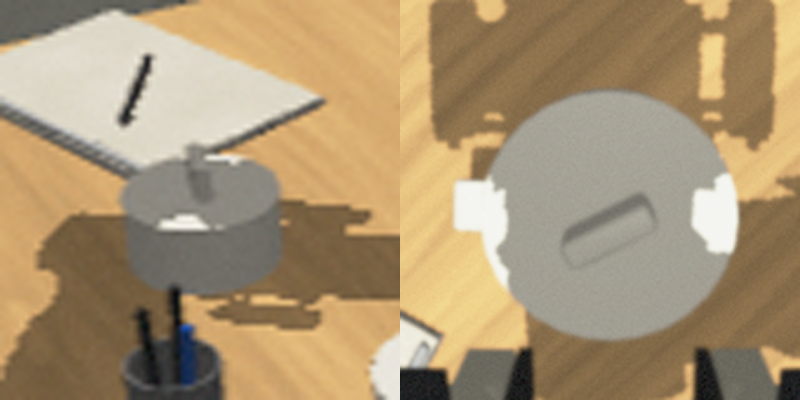

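View pics/scene_end.png

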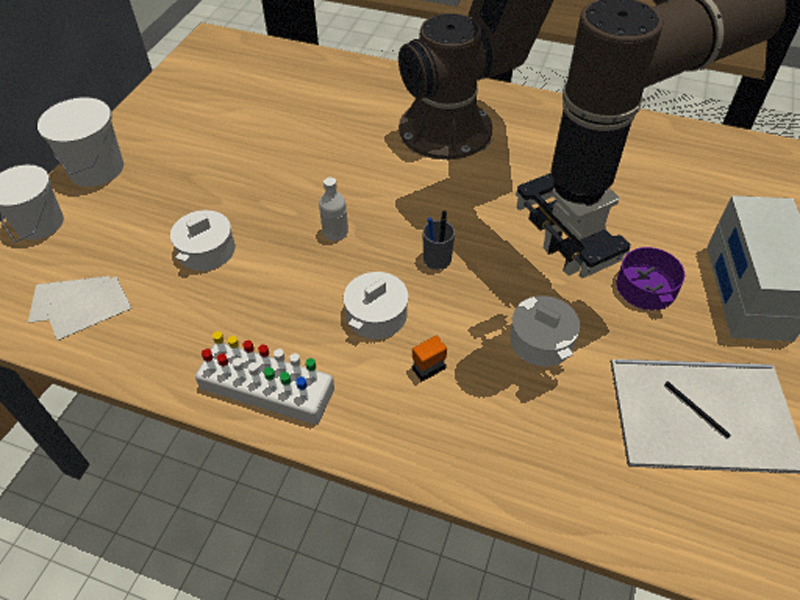

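Lid 3 looks flush and level in the side and wrist views. Its outline is where it was at the start, after allowing for the small change in camera pose. In the scene view, everything else is where it was and the gripper is clear, so I'm handing in.

```bash
python3 -c "
from plant import bot
bot.close_job()"
```

```text
the job is handed in; nothing more can be done
```

I found the tube under the first lid I lifted, on the tub at about (558, 370) mm. I turned it end for end, laid it back in the same cradle with its cap towards the tab, and put that tub's own lid back on. The job is handed in, after about 28 s of the 72 s allowed, but no verdict was reported.

- **Tube:** the wrist picture taken before closing showed it level and centred in the saddles, cap on the tab's side and clear of the saddle.
- **Lid:** it went back to the pose it was gripped from, pressing with about 5 N, and looked flush and level from above and from the side. I judged its seating by eye and from the arm's pose; I did not measure height or tilt separately.
- **Other tubs:** I never opened the other two, and they look unchanged.
- **Bystanders:** the bottle, stamp, pen cup, rack and purple bowl also look unmoved in the final scene view.

No check failed. The only disagreement was 2–4 mm between the position estimates for the tub's axis, which is within the tolerances.

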